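Clear the jammed foot pump and stroke it

ROBOT

A 7-joint arm with a two-finger parallel gripper is mounted at the origin on the work surface. World frame = base frame: x ahead of the robot, y to its left, z up, the work surface at z = 0. Lengths are in m, angles in rad, forces in N, time in s.
With the tool pointing down it reaches from about 0.35 to 0.9 m from the base axis. Payload 8.1 kg.
Tool frame: the origin (TCP) lies on the centre line of the jaws, within the pads' length; the fingertips stand 19 mm ahead of it and the grasp point (between the pads) is the TCP; z points along the fingers, y is the direction in which the jaws open and shut (so a half turn about z gives the same grasp; the last joint's range is limited). The gripper opens to 92 mm and grips with 3 to 60 N. Pads are 19 mm wide; open, the fingers measure 130 mm over their backs; the gripper's body (75 mm by 190 mm) begins 47 mm behind the grasp point.
Start: joints at [1.239, 0.434, 0.025, 1.573, -0.012, 1.134, -0.075], TCP at [0.142, -0.609, 0.246] pointing down, gripper open.
Joint ranges: [-2.62, 2.62], [-0.44, 2.09], [-1.27, 1.32], [0.08, 2.57], [-1.32, 4.46], [0.12, 2], [-2.74, 2.74]. Speed limits (rad/s): [2.22, 2.22, 3.01, 3.01, 3.14, 3.14, 3.14].

INTERFACE

Orientations are given as a rotation vector (axis times angle).
In Python, from cell import monitor, imaging, workorder, outline_of gives the robot as it stands.
- The arm moves only by the tool move_arm, never from a script. Its argument "series" is a list of rows, each a list of 6 numbers: the shift along the world's x, y, z in cm, then the turn, a rotation vector about the world's x, y, z in degrees. A call has 1 to 8 rows; each row shifts and turns the commanded pose from where the row before left it; what a row does not reach is not made up. A row lasts 1/10 s, in which the tool goes at most 50 mm and 8.59 degrees, less where a joint would pass 70% of its speed; a pose out of reach is approached as far as the arm can. A call with a gripper value outside its range is refused whole. "grip" is the opening, from 0 (shut) to 1 (fully open), set as the call begins (left out, the last holds). The fingers move at their own pace and stop on an object; "force" is the grip in N (left out, the last holds). Time passes only in rows, so rows that do not move let the fingers close. It gives the time, the measured TCP pose, the force and the opening at its end, in the units of the state.
- monitor.observe(): the state, without advancing time (a new reading comes with each control period).
- imaging.get_image(name): name is "scene" or "side" or "wrist"; returns a dict with "color" (384x512x3 uint8, red, green, blue), "fx", "fy", "cx", "cy" (pixels), "rvec" (rotation vector, rad) and "tvec" (3), from world to camera coordinates, as OpenCV has them; the wrist camera has in their place "mount" (4x4, takes a point from camera to tool coordinates, whose origin is the TCP and whose axes are the flange's). Camera axes: x right, y down, z forward; pixel columns grow to the right and rows downward; lengths in m; the calibration is good to about 2 mm. A picture is of the moment at which its call begins: read the wrist's pose just before it. There is no depth.
- workorder.sign_off(): hands the job in, once; it reports no verdict.
Trained networks look in the newest picture that a camera, given by its name, has taken for a name from the list of things; names that differ only in an ending like _2 or _b are one class to them, and where a whole thing is asked for, a point or a joint stands for the part that bears it (a point fixed in the world has none). Each returns a list of dicts, best first, with "p" (0 to 1); they miss things now and then, are a little off and sometimes report something else, mostly with a low value. They report only what shows in the picture. A call takes as long as a camera call. They do not tell look-alikes from the thing itself.
- outline_of(camera, thing): "mask" (384x512 bool, what is visible of it) and "rect" ([left, top, width, height] in pixels, round what is visible of it).
The state is a dict: "clock": time; "joints": joint angles; "dq": joint speeds; "joint_efforts": joint torques, N m; "position": TCP position; "ee_rot": TCP orientation; "force": force on the tool from outside, world axes, zero at the start; "ft_torque": the same for the moment, N m; "width": opening from 0.0 (shut) to 1.0 (fully open).
Only numpy, scipy, OpenCV 4.12 (cv2) and the standard library are available. Lean on these libraries where they do the work, as an engineer would, in place of code of your own. Each camera call takes 0.05 s, during which the arm holds its last target. There are 200 camera calls.

TASK

The valve stem tool has been left lying across the foot pump, through the frame under the pedal arms, so the pump cannot make a full stroke: draw it out and lay it lengthways and flat on the floor of the tool tray, beside the spoke wrench and not on it, without dropping it in. Then work the pump with the gripper fingers for two full strokes: each time press the pedal right down to its stop, hold it there for a moment, and ease it all the way back up under control without letting it fly up. Leave the other things where they are, do not bump the clamp, and leave the pump with its pedal up.

Things in the scene. Friction and masses are not known exactly. Their poses are not given: they have to be found in the camera images.
- pump: Steel foot pump bolted to the worktop, 310 mm long (its x), 105 mm wide (y), about 195 mm high with the pedal up. Origin: centre of its underside. Two foot rails 5 mm thick lie along x at |y| 38 to 50 mm. Between the arms an aluminium barrel (55 mm diameter) is pivoted at x 140, z 30 mm and leans up towards -x; with the pedal up it lies at x above 18 mm, and its thin rod is pinned to the arms.
- pedal_hinge (a point): Fixed point: middle of the pedal's hinge pin, at x -140, z 22 mm in the pump's frame; the pin lies along the pump's y. Two steel side arms (5 mm thick, |y| 45 to 50 mm, 20 mm deep, 235 mm long) turn on it, rising towards the pump's +x at 42 degrees from level when the pedal is up, 6 degrees at the stop. The rod is pinned to them 130 mm from the hinge.
- pedal_pad (a point): Centre of the top of the steel pedal plate with black rubber ribs (105 mm wide along the pump's y, 72 mm along x). It swings on a 208 mm radius round pedal_hinge. Pedal up: 184 mm above the mat, 130 mm from the hinge along the pump's +x, its top sloping up 26 degrees towards +x. At the stop: 77 mm above the mat, 200 mm from the hinge, sloping down 10 degrees towards +x.
- pump_pedal (a joint): Pedal angle in rad: 0 with the pedal up, growing as it is pressed down, 0.628 at the stop. A return spring pushes it up with about 8 N at the pad when up and 12 N at the stop; if let go it flies up. With the stem tool under the arms it stops well short.
- stem_tool: Valve stem installer tool, 156 mm long, about 200 g. Origin: on its axis at mid-length; x runs along it. Square beech handle 32 x 32 mm from x -78 to -8 mm, steel shaft 12 mm thick, black rubber sleeve of 32 mm diameter from x 36 to 72 mm, brass cup to 78 mm. It starts lying on the pump's foot rails, axis 21 mm above the mat, x nearly along the pump's y (handle at -y).
- tool_gap (a point): Fixed point of the pump at x -34, z 21 mm, about where the stem tool lies under the side arms; the tool's ends stick out 20 to 35 mm beyond the arms on both sides. The arms overhang it (about 35 mm free above it), so the gripper must lean outwards about 40 to 45 degrees to grip an end; draw the tool about 130 mm along its length to free it.
- tray: Open steel tool tray fixed to the worktop, on the pump's left or right with its length across the pump's: 230 mm long (its x), 190 mm wide (y), walls 5 mm thick and 22 mm high over the mat, floor 5 mm thick. Origin: centre of its underside.
- spoke_wrench: Flat steel spoke wrench 122 mm long (its x), 30 mm wide, 6 mm thick, lying lengthways on the tray floor, in the middle or towards either long side. Origin: centre of its underside.
- clamp: Cast-iron C-clamp standing upright and gripping a steel rim offcut, fixed, on the pump's other side from the tray. The offcut is 170 mm along x, 98 mm wide (y), 45 mm high; at its middle the clamp is 165 mm high, its spine at y 53 to 87 mm, with a 90 mm T-bar along x on top. Origin: centre of the underside.
- gauge: Red plastic digital pressure gauge lying flat near the rim offcut, 118 mm long (x), 46 mm wide, 26 mm high. Origin: centre of the underside.
- wheel_nut: Chrome locking wheel nut standing on end beside the pump's barrel, 31 mm wide, 55 mm high. Origin: centre of the underside.
- socket: Dark steel socket standing on end beside the pump's barrel, 31 mm diameter, 62 mm high. Origin: centre of the underside.
- tyre_lever: Flat steel tyre lever 176 mm long (x -75 to 101), 24 mm wide, 10 mm high, lying across beyond the pump. Origin: underside near its middle.
- cap_jar: Jar of valve caps, 60 mm diameter, 85 mm high, beyond the rim offcut. Origin: centre of the underside.
- plug_tin: Flat steel tin 60 x 100 x 35 mm lying beyond the tray. Origin: centre of the underside.
Not all that is in view belongs to the job. Of the things that look like the stem_tool, the largest one is meant.

How it is judged:
By the outcome, as a careful person would: the job done as asked, in the order asked, and still so for the second after the job is handed in, with the robot touching nothing.
It also fails if it takes over 70 s, if anything falls off the work surface, if the arm or the gripper's body presses on something with over 40 N, if the wrist force passes 120 N, or if a joint passes its speed limit or range.

## Working session

There is one attempt and no reset: what is moved stays moved. The work goes in short steps, Python scripts to look and compute and a tool call to move; the robot and the scene stay as the last step left them, time stands still between calls to the robot, and variables do not carry over. Pictures are saved under pics/ and viewed, about 8 in all and at most 12, crops included, and the job is handed in when it is done.

Besides the shell and the picture viewer there is one more tool, called as name([rows], argument=value, ...), one row to a line, values as JSON. move_arm: Moves the arm, as the interface text tells. Its arguments: {"type":"object","properties":{"series":{"type":"array"},"grip":{"type":"number"},"force":{"type":"number"}},"required":["series"]}

```bash
mkdir -p pics; cat > h.py <<'E'
import numpy as np, cv2
from cell import monitor, imaging, workorder, outline_of
R=lambda v: cv2.Rodrigues(np.array(v,float))[0]
def ray(im,uv):
    K=np.array([[im['fx'],0,im['cx']],[0,im['fy'],im['cy']],[0,0,1]]); r=R(im['rvec']); t=np.array(im['tvec'])
    d=r.T@np.linalg.inv(K)@np.array([uv[0],uv[1],1.]); return -r.T@t, d
def onz(im,uv,z):
    c,d=ray(im,uv); return c+d*(z-c[2])/d[2]
def proj(im,P):
    K=np.array([[im['fx'],0,im['cx']],[0,im['fy'],im['cy']],[0,0,1]]); 
    return cv2.projectPoints(np.array(P,float).reshape(-1,3),np.array(im['rvec'],float),np.array(im['tvec'],float),K,None)[0].reshape(-1,2)
def save(im,n,crop=None,s=1):
    c=im['color'][:,:,::-1]
    if crop: x,y,w,h=crop; c=c[y:y+h,x:x+w]
    cv2.imwrite('pics/'+n,cv2.resize(np.ascontiguousarray(c),None,fx=s,fy=s,interpolation=cv2.INTER_CUBIC))
E
python3 - <<'E'
from h import *
import pickle
a=imaging.get_image('scene');b=imaging.get_image('side')
pickle.dump((a,b),open('im.pkl','wb'))
A=np.hstack([a['color'],b['color']])[:,:,::-1]
cv2.imwrite('pics/a.png',cv2.resize(a['color'][:,:,::-1],(800,600),interpolation=2));cv2.imwrite('pics/b.png',cv2.resize(b['color'][:,:,::-1],(800,600),interpolation=2))
for n,im in(('scene',a),('side',b)):
  print(n,(-R(im['rvec']).T@np.array(im['tvec'])).round(3))
  for t in 'pump pedal_pad stem_tool tray spoke_wrench clamp gauge wheel_nut socket'.split():
    for d in outline_of(n,t)[:3]:
      r=d['rect'];m=cv2.minAreaRect(np.argwhere(d['mask'])[:,::-1].astype(np.float32))
      c,s,_=m; print(t,round(d['p'],2),r,np.round(c),np.round(cv2.boxPoints(m)).astype(int).tolist(),onz(im,c,0.02).round(3))
print(monitor.observe())
E
```

```text
scene [ 1.025 -0.531  0.796]
pump 0.61 [219.1, 172.4, 100.6, 106.8] [278. 227.] [[217, 206], [282, 162], [339, 248], [274, 292]] [0.619 0.021 0.02 ]
pedal_pad 0.81 [224.8, 169.5, 70.0, 42.0] [258. 194.] [[219, 200], [285, 166], [297, 189], [230, 222]] [0.492 0.08  0.02 ]
pedal_pad 0.49 [232.6, 206.6, 51.7, 34.7] [259. 224.] [[231, 229], [280, 205], [287, 219], [238, 243]] [ 0.574 -0.006  0.02 ]
stem_tool 0.85 [234.4, 205.6, 49.8, 36.7] [259. 223.] [[232, 230], [279, 205], [285, 217], [238, 241]] [ 0.571 -0.005  0.02 ]
stem_tool 0.65 [207.1, 162.8, 34.6, 17.8] [222. 172.] [[204, 172], [206, 163], [240, 172], [238, 180]] [0.337 0.082 0.02 ]
stem_tool 0.65 [162.7, 193.5, 33.3, 20.9] [180. 204.] [[160, 206], [196, 193], [200, 203], [163, 215]] [ 0.35  -0.103  0.02 ]
tray 0.92 [111.5, 231.4, 122.9, 110.5] [173. 279.] [[109, 286], [186, 216], [237, 272], [160, 342]] [ 0.538 -0.28   0.02 ]
tray 0.57 [220.6, 169.2, 98.4, 109.3] [278. 227.] [[218, 206], [282, 164], [337, 248], [273, 290]] [0.619 0.019 0.02 ]
tray 0.51 [198.5, 297.4, 48.1, 47.3] [222. 319.] [[196, 311], [219, 292], [249, 327],
[... 2638 characters left out ...]
]
{'clock': 1.0, 'joints': array([ 1.23940865,  0.43445066,  0.02499584,  1.57317456, -0.0115791 ,
        1.13396755, -0.07508586]), 'dq': array([ 4.56536870e-04,  2.27809440e-03,  1.90731556e-03,  4.44985337e-04,
        1.45823354e-04, -3.87486665e-04,  9.06969610e-05]), 'joint_efforts': array([-5.54260550e-04, -6.67668128e+01,  9.83403102e-01, -3.14808726e+01,
       -6.08836929e-02,  3.27851507e-02,  5.20762023e-05]), 'position': array([ 0.14172903, -0.60875827,  0.24578234]), 'ee_rot': array([3.12092342e+00, 3.58488408e-01, 1.86643288e-07]), 'force': array([ 0.02383875, -0.23780067, -0.35651781]), 'ft_torque': array([-0.03476706, -0.00691636,  0.02733419]), 'width': 0.9959231396458519}
```

View pics/a.png

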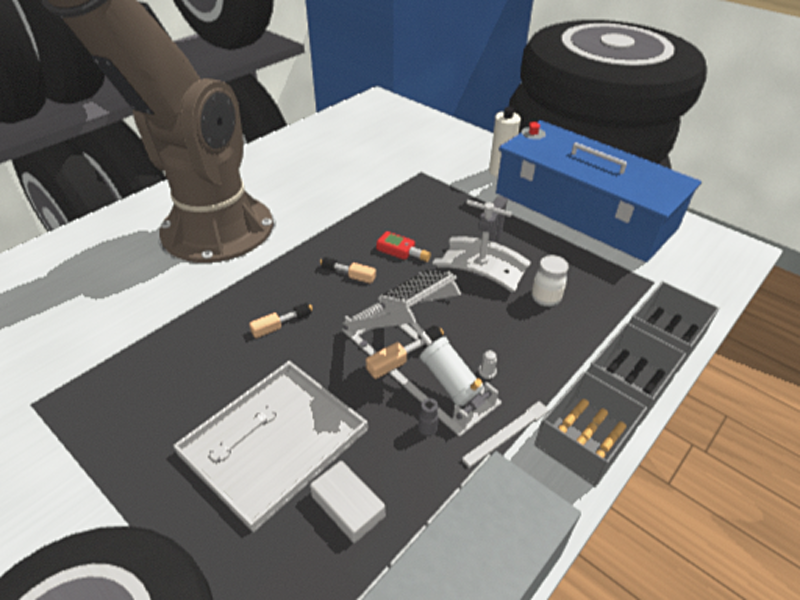

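View pics/b.png

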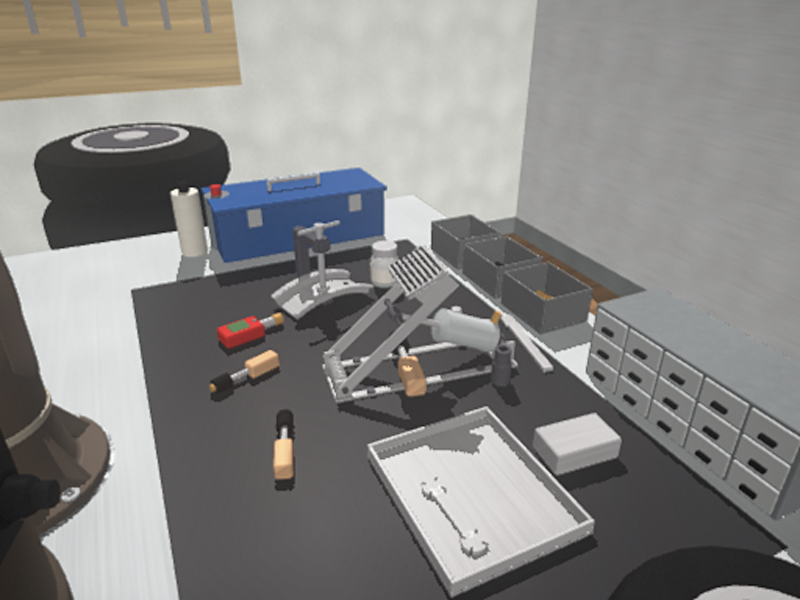

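The stem tool lookalikes, as pixels in the 800x600 scene view, are:
- The one through the pump frame, at about (400,355).
- A loose one at (347,270).
- A loose one at (280,320).

The description points to the one in the pump, which is also the largest. Next I'll move the wrist camera over the pump and tray for a close check.

move_arm([
  [3,3.4,2,0,0,6.5],
  [3,3.4,2,0,0,6.5],
  [3,3.4,2,0,0,6.5],
  [3,3.4,2,0,0,6.5],
  [3,3.4,2,0,0,6.5],
  [3,3.4,2,0,0,6.5],
])

```text
clock: 1.6
position: [0.3226, -0.4031, 0.3668]
ee_rot: [2.819, 1.386, -0.0]
force: [0.8, 0.3, 0.0]
width: 1.001
```

move_arm([
  [3,3.4,2,0,0,6.5],
  [3,3.4,2,0,0,6.5],
  [3,3.4,2,0,0,6.5],
  [3,3.4,2,0,0,6.5],
  [3,3.4,2,0,0,6.5],
  [3,3.4,2,0,0,6.5],
  [0,0,0,0,0,0],
  [0,0,0,0,0,0],
])

```text
clock: 2.4
position: [0.5023, -0.1999, 0.4858]
ee_rot: [2.198, 2.244, 0.001]
force: [-0.4, -0.0, -0.6]
width: 1.0
```

```bash
cat >> h.py <<'E'
def wrist():
    s=monitor.observe(); im=imaging.get_image('wrist'); T=np.eye(4);T[:3,:3]=R(s['ee_rot']);T[:3,3]=s['position']
    W=np.linalg.inv(T@np.array(im['mount'])); im['rvec']=cv2.Rodrigues(W[:3,:3])[0].ravel(); im['tvec']=W[:3,3]
    return s,im
def mr(d):
    m=cv2.minAreaRect(np.argwhere(d['mask'])[:,::-1].astype(np.float32)); return cv2.boxPoints(m)
E
python3 - <<'E'
from h import *
import pickle
s,w=wrist(); pickle.dump((s,w),open('w1.pkl','wb')); print(s['position'],s['joints'].round(2),R(s['ee_rot']).round(2),w['mount'])
save(w,'w1.png',s=1.56)
for t in 'pump pedal_pad stem_tool tray spoke_wrench socket wheel_nut'.split():
    for d in outline_of('wrist',t)[:2]:
      b=mr(d); print(t,round(d['p'],2),b.round().astype(int).tolist(),[onz(w,p,0.02)[:2].round(3).tolist() for p in b])
E
```

```text
[ 0.50233478 -0.19989671  0.48583597] [ 0.63  0.24 -0.47  1.3   0.11  1.63  0.2 ] [[-0.02  1.    0.  ]
 [ 1.    0.02 -0.  ]
 [-0.    0.   -1.  ]] [[-3.00196137e-04 -9.68712377e-01 -2.48185897e-01  6.66747417e-02]
 [ 9.99999768e-01 -4.42574651e-04  5.17883878e-04  1.28466894e-03]
 [-6.11521309e-04 -2.48185684e-01  9.68712286e-01 -1.37993686e-01]
 [ 0.00000000e+00  0.00000000e+00  0.00000000e+00  1.00000000e+00]]
pump 0.58 [[224, 54], [235, -19], [414, 8], [403, 80]] [[0.44, -0.038], [0.459, 0.077], [0.769, 0.043], [0.767, -0.076]]
pedal_pad 0.59 [[225, 236], [226, 123], [324, 124], [323, 237]] [[0.438, -0.389], [0.442, -0.159], [0.627, -0.158], [0.641, -0.388]]
pedal_pad 0.25 [[369, 0], [384, 0], [384, 6], [369, 6]] [[0.69, 0.054], [0.716, 0.054], [0.717, 0.045], [0.691, 0.044]]
stem_tool 0.93 [[159, 117], [175, 52], [190, 56], [174, 121]] [[0.315, -0.151], [0.351, -0.037], [0.377, -0.043], [0.343, -0.157]]
stem_tool 0.56 [[280, 78], [298, 4], [316, 8], [298, 82]] [[0.54, -0.076], [0.568, 0.046], [0.6, 0.039], [0.574, -0.084]]
tray 0.83 [[226, 124], [324, 124], [324, 237], [226, 237]] [[0.442, -0.161], [0.627, -0.158], [0.644, -0.387], [0.44, -0.391]]
spoke_wrench 0.75 [[245, 164], [259, 164], [259, 220], [245, 220]] [[0.478, -0.237], [0.506, -0.237], [0.508, -0.353], [0.479, -0.353]]
socket 0.71 [[355, 80], [381, 80], [381, 97], [355, 97]] [[0.678, -0.077], [0.726, -0.076], [0.729, -0.106], [0.681, -0.107]]
wheel_nut 0.61 [[369, 0], [384, 0], [384, 6], [369, 6]] [[0.69, 0.054], [0.716, 0.054], [0.717, 0.045], [0.691, 0.044]]
```

View pics/w1.png

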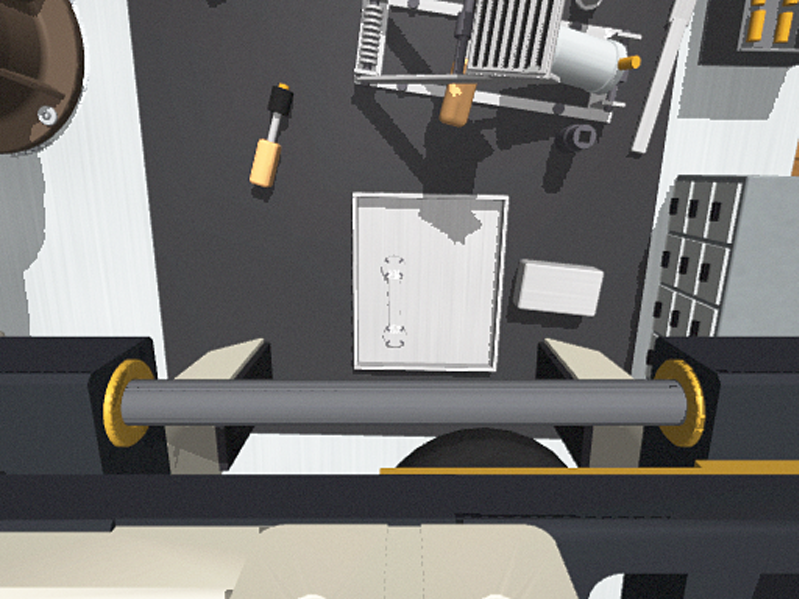

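The wrist view shows the in-pump tool's handle at (458,100), the tray at (430,280) with the wrench at (393,300), and the socket at (580,137). I'll move over the pump for a precise fit.

move_arm([
  [1,4,-1,0,0,0],
  [2,4,-1,0,0,0],
  [2,4,-1,0,0,0],
  [0,0,0,0,0,0],
  [0,0,0,0,0,0],
])

```text
clock: 3.3
position: [0.5517, -0.08, 0.4554]
ee_rot: [-2.197, -2.245, 0.001]
force: [-0.8, -1.0, -0.5]
width: 1.001
```

```bash
python3 - <<'E'
from h import *
import pickle
s,w=wrist(); pickle.dump((s,w),open('w2.pkl','wb')); print(s['position'],s['joints'].round(2))
save(w,'w2.png',(180,0,280,210),s=2.857)
for t in 'pump pedal_pad stem_tool tray socket wheel_nut'.split():
    for d in outline_of('wrist',t)[:2]:
      b=mr(d); print(t,round(d['p'],2),b.round().astype(int).tolist(),[onz(w,p,0.02)[:2].round(3).tolist() for p in b])
E
```

```text
[ 0.5517484  -0.08001144  0.45535362] [ 0.43  0.28 -0.53  1.33  0.14  1.57 -0.06]
pump 0.78 [[196, 137], [203, 49], [383, 64], [375, 152]] [[0.439, -0.064], [0.456, 0.084], [0.763, 0.067], [0.768, -0.084]]
stem_tool 0.86 [[96, 48], [161, 24], [167, 41], [102, 65]] [[0.273, 0.082], [0.385, 0.121], [0.394, 0.095], [0.281, 0.055]]
stem_tool 0.85 [[131, 182], [146, 119], [163, 123], [148, 186]] [[0.314, -0.151], [0.351, -0.035], [0.38, -0.041], [0.345, -0.158]]
tray 0.79 [[198, 296], [199, 185], [298, 187], [297, 297]] [[0.433, -0.391], [0.442, -0.155], [0.629, -0.153], [0.639, -0.39]]
socket 0.54 [[325, 158], [332, 143], [354, 154], [347, 169]] [[0.675, -0.097], [0.687, -0.07], [0.729, -0.089], [0.718, -0.117]]
wheel_nut 0.7 [[335, 67], [351, 52], [362, 63], [347, 79]] [[0.682, 0.06], [0.706, 0.085], [0.727, 0.068], [0.703, 0.042]]
wheel_nut 0.52 [[191, 124], [209, 35], [336, 60], [318, 149]] [[0.431, -0.041], [0.466, 0.106], [0.682, 0.071], [0.662, -0.082]]
```

View pics/w2.png

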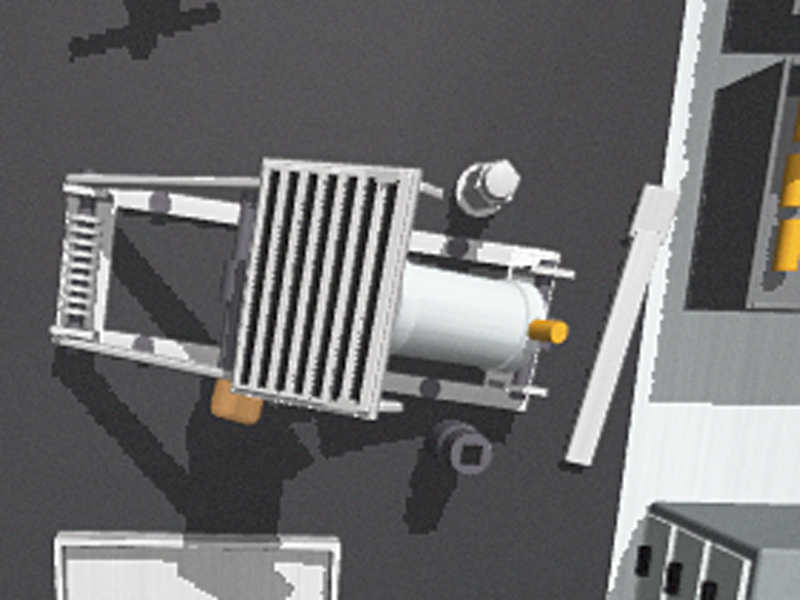

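```bash
cat > fit.py <<'E'
from h import *
import pickle
from scipy.optimize import least_squares
_,w=pickle.load(open('w2.pkl','rb')); _,w1=pickle.load(open('w1.pkl','rb')); a,b=pickle.load(open('im.pkl','rb'))
c=lambda u,v:(180+u/2.857,v/2.857)
s26,c26=np.sin(np.radians(26)),np.cos(np.radians(26))
M=[[-10+i*36*c26,j*52.5,184+i*36*s26] for i,j in((-1,1),(1,1),(1,-1),(-1,-1))]+[[155,50,5],[155,-50,5]]
M=np.array(M)/1000; uv=np.array([c(265,158),c(420,170),c(378,417),c(233,390),c(558,253),c(523,408)])
def tf(p,M):
    cs,sn=np.cos(p[2]),np.sin(p[2]); return np.array(M)@np.array([[cs,-sn,0],[sn,cs,0],[0,0,1]]).T+[p[0],p[1],0]
r=least_squares(lambda p:(proj(w,tf(p,M))-uv).ravel(),[.6,.01,-.1],loss='soft_l1'); P=r.x
E
python3 - <<'E'
from fit import *
print(P, r.fun.reshape(-1,2).round(1))
print('hinge',tf(P,[[-.14,0,.022]]),'pad',tf(P,[[-.01,0,.184]]),'gap',tf(P,[[-.034,0,.021]]))
# tool overlay, frame: tool x = pump +y
def box(x0,x1,h): return [[x,y,z] for x in(x0,x1) for y,z in((-h,-h),(h,-h),(h,h),(-h,h))]
T=np.array(box(-.078,-.008,.016)+box(.036,.078,.016))
g=tf(P,[[-.034,0,.021]])[0]
tp=[g[0],g[1],P[2]+np.pi/2]
W=tf(tp,T)+[0,0,.021]
outs=[]
for im,cr in((a,(200,170,130,130)),(b,(190,150,130,130)),(w1,(220,0,200,130)),(w,(190,40,200,130))):
    i=np.ascontiguousarray(im['color'][:,:,::-1]); x,y,ww,h=cr
    k=390/h if ww==130 else 1.95*1.03
    i=cv2.resize(i[y:y+h,x:x+ww],None,fx=390/ww,fy=390/ww,interpolation=2)
    q=((proj(im,W)-[x,y])*390/ww).astype(int); m=((proj(im,tf(P,M))-[x,y])*390/ww).astype(int)
    for o in(0,8):
        for u in range(4):
            for e in((u,(u+1)%4),(u+4,(u+1)%4+4),(u,u+4)): cv2.line(i,tuple(map(int,q[o+e[0]])),tuple(map(int,q[o+e[1]])),(0,255,0),1)
    for z in m: cv2.circle(i,tuple(map(int,z)),3,(0,0,255),1)
    i=np.vstack([i,np.zeros((max(0,390-i.shape[0]),390,3),np.uint8)]); outs.append(i)
o=np.vstack([np.hstack(outs[:2]),np.hstack(outs[2:])[:210]]); print(o.shape); cv2.imwrite('pics/o1.png',o)
E
```

```text
[ 0.60318592 -0.00307703 -0.11856808] [[-0.6 -0.6]
 [ 0.7 -1.1]
 [-0.7  1.1]
 [-1.1  1.2]
 [ 1.5 -0.5]
 [ 1.4  0.7]]
hinge [[0.46416885 0.01348363 0.022     ]] pad [[ 0.59325613 -0.00189413  0.184     ]] gap [[0.56942463 0.00094485 0.021     ]]
(600, 780, 3)
```

View pics/o1.png

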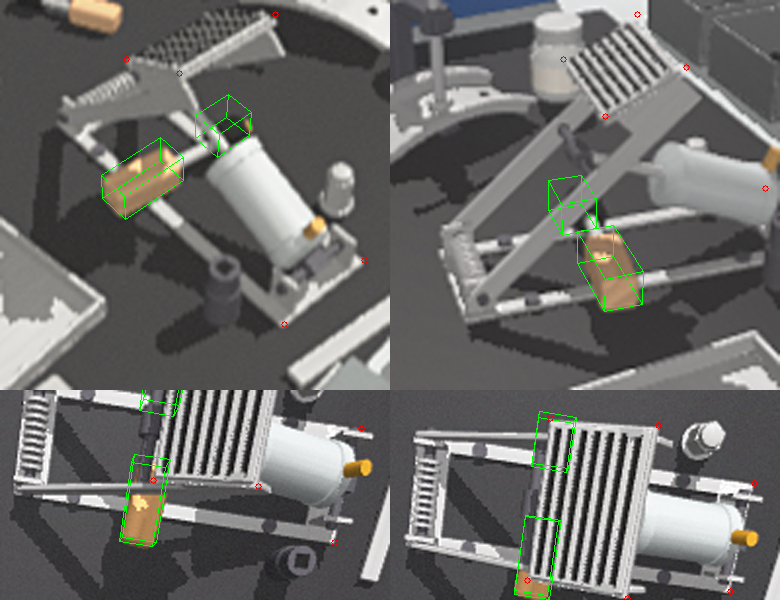

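The pump fit residuals are about 1 px. The chosen tool matches the pump's tool_gap: handle end near (0.560,-0.077), axis (0.118,0.993). I'll lean the gripper and approach.

move_arm([
  [0,-1.8,-2,0,0,-8],
  [0,-1.8,-4.2,6.95,-0.83,0],
  [0,-1.8,-4.2,6.95,-0.83,0],
  [0,-1.8,-4.2,6.95,-0.83,0],
  [0,-1.8,-4.2,6.95,-0.83,0],
  [0,-1.8,-3.5,6.95,-0.83,0],
  [0,-0.5,-2,6.95,-0.83,0],
  [0,0,0,0,0,0],
], grip=0.65, force=25)

```text
clock: 4.45
position: [0.548, -0.1994, 0.2049]
ee_rot: [-1.919, -1.677, -0.731]
force: [-0.9, -0.3, -1.0]
width: 0.652
```

```bash
python3 - <<'E'
from h import *
s=monitor.observe(); Q=R(s['ee_rot']); print(s['position'],s['joints'].round(2),Q.round(3),s['width'])
z=np.array([.118*.669,.993*.669,-.743]); g=np.array([.5615,-.0653,.024])
print('pre8',((g-.08*z-s['position'])*100).round(1),'grasp',((g-s['position'])*100).round(1))
E
```

```text
[ 0.54800008 -0.19944343  0.20489762] [ 0.95  0.71 -0.55  1.54 -0.35  1.28  0.49] [[ 0.104  0.992  0.078]
 [ 0.732 -0.129  0.669]
 [ 0.674 -0.012 -0.739]] 0.6517649822050255
pre8 [  0.7   8.1 -12.1] grasp [  1.3  13.4 -18.1]
```

move_arm([
  [0.2,2,-3,0,0,0],
  [0.2,2,-3,0,0,0],
  [0.2,2,-3,0,0,0],
  [0.1,2.1,-3.1,0,0,0],
  [0,0,0,0,0,0],
])

```text
clock: 4.95
position: [0.5572, -0.1083, 0.0906]
ee_rot: [-1.908, -1.698, -0.73]
force: [-0.3, 0.3, 0.7]
width: 0.65
```

```bash
python3 - <<'E'
from h import *
s,w=wrist(); print(s['position'])
for d in outline_of('wrist','stem_tool')[:2]: print(d['p'],d['rect'],mr(d).round().tolist())
# predicted handle end-face corners and line
t=np.array([.118,.993,0]);n=np.array([.993,-.118,0]);c=np.array([.5694,.0009,.021])
C=[c+a*t+i*.016*n+j*np.array([0,0,.016]) for a in(-.078,-.04) for i,j in((-1,-1),(1,-1),(1,1),(-1,1))]
q=proj(w,C);print(q.round())
i=w['color'].copy()
for k in range(4):
  for e in((k,(k+1)%4),(k,k+4)): cv2.line(i,tuple(map(int,q[e[0]])),tuple(map(int,q[e[1]])),(0,255,0),1)
w['color']=i; save(w,'w3.png',s=1.56)
E
```

```text
[ 0.55716888 -0.10826399  0.09061648]
0.95 [0.6, 69.2, 68.2, 43.2] [[-7.0, 86.0], [60.0, 64.0], [71.0, 98.0], [4.0, 120.0]]
0.79 [231.2, 82.3, 53.9, 160.4] [[228.0, 241.0], [249.0, 79.0], [293.0, 85.0], [272.0, 246.0]]
[[236. 243.]
 [277. 243.]
 [280. 228.]
 [232. 228.]
 [237. 199.]
 [276. 199.]
 [278. 180.]
 [235. 180.]]
```

View pics/w3.png

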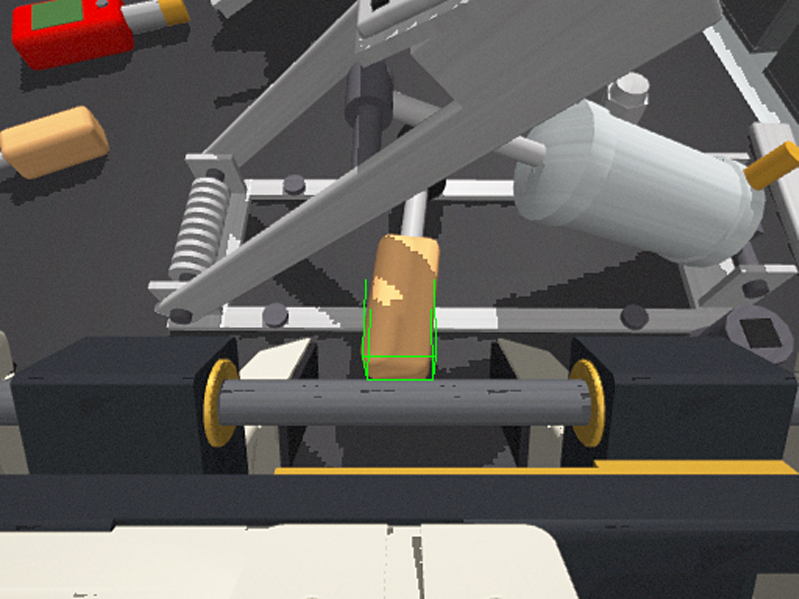

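```bash
python3 - <<'E'
from h import *
s,w=wrist()
for u in((399,358),(410,238),(364,355),(377,240),(435,355),(440,240)): print(u,onz(w,(u[0]/1.5625,u[1]/1.5625),.037).round(4))
print(onz(w,(415/1.5625,212/1.5625),.027).round(4))
print(R(s['ee_rot']).round(3))
E
```

```text
(399, 358) [ 0.5623 -0.0801  0.037 ]
(410, 238) [ 0.575  -0.0177  0.037 ]
(364, 355) [ 0.5471 -0.0769  0.037 ]
(377, 240) [ 0.5585 -0.0169  0.037 ]
(435, 355) [ 0.5782 -0.0806  0.037 ]
(440, 240) [ 0.5897 -0.0206  0.037 ]
[0.5807 0.0055 0.027 ]
[[ 0.088  0.993  0.079]
 [ 0.739 -0.118  0.664]
 [ 0.668  0.    -0.744]]
```

The tool is turned about 4.5° more than the pump fit suggested, with its end at (0.5625,-0.079). I'll correct the yaw and go in.

move_arm([
  [0.3,1.0,-1.7,0,0,-4.5],
  [0.15,1.0,-1.6,0,0,0],
  [0.15,1.0,-1.7,0,0,0],
  [0.13,1.07,-1.66,0,0,0],
  [0,0,0,0,0,0],
])

```text
clock: 5.6
position: [0.5662, -0.0717, 0.0253]
ee_rot: [-1.99, -1.63, -0.763]
force: [0.2, -0.7, 0.3]
width: 0.65
```

move_arm([
  [0,0,0,0,0,0],
  [0,0,0,0,0,0],
  [0,0,0,0,0,0],
  [0,0,0,0,0,0],
], grip=0, force=25)

```text
clock: 6.0
position: [0.5663, -0.0728, 0.0258]
ee_rot: [-1.991, -1.63, -0.764]
force: [-4.3, -1.7, 4.3]
width: 0.352
```

The width of 32 mm confirms the handle, but the pads are only about 6 mm from its end. I'll regrip deeper.

move_arm([
  [0,0,0,0,0,0],
  [0,0,0,0,0,0],
  [0.1,0.8,0,0,0,0],
  [0.1,0.4,-0.1,0,0,0],
  [0,0,0,0,0,0],
], grip=0.6)

```text
clock: 6.5
position: [0.5681, -0.0588, 0.0242]
ee_rot: [-1.989, -1.63, -0.763]
force: [0.5, 0.7, -0.5]
width: 0.6
```

move_arm([
  [0,0,0,0,0,0],
  [0,0,0,0,0,0],
  [0,0,0,0,0,0],
  [0,0,0,0,0,0],
], grip=0, force=45)

```text
clock: 6.9
position: [0.568, -0.0602, 0.0241]
ee_rot: [-1.991, -1.629, -0.763]
force: [0.2, -0.6, -0.9]
width: 0.346
```

move_arm([
  [0,0,0.6,0,0,0],
  [-0.38,-1.96,0.6,0,0,0],
  [-0.38,-1.96,0.7,0,0,0],
  [-0.38,-1.96,0.7,0,0,0],
  [0,0,0,0,0,0],
])

```text
clock: 7.4
position: [0.557, -0.123, 0.0504]
ee_rot: [-1.997, -1.628, -0.763]
force: [-0.0, 0.0, -1.3]
width: 0.345
```

```bash
python3 - <<'E'
from h import *
s,w=wrist(); print(s['position'],s['force'],s['width']); save(w,'w4.png',s=1.56)
E
```

```text
[ 0.55698563 -0.12299544  0.05035206] [-0.02901589  0.01433027 -1.33187968] 0.34515713082172
```

View pics/w4.png

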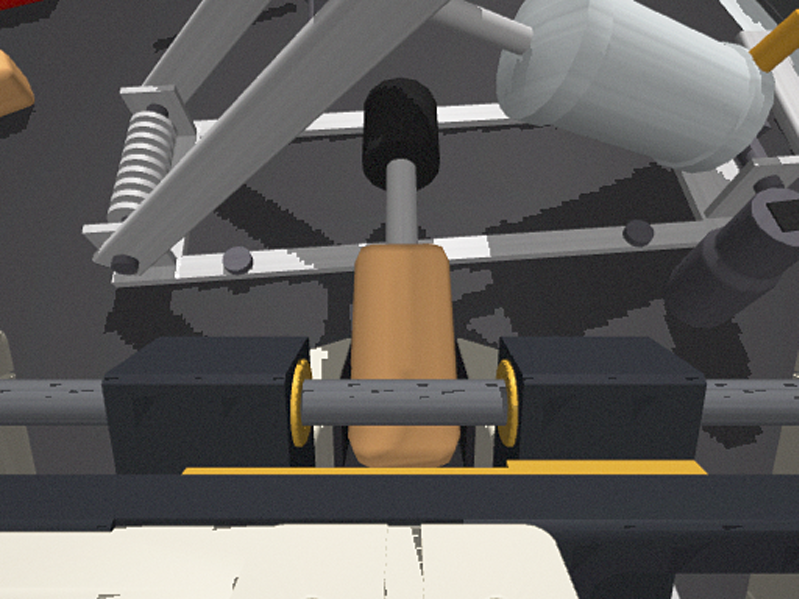

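The tool is held straight and the sleeve is passing under the arm. I'll keep drawing it out, and work out the tray's yaw in the meantime.

move_arm([
  [-0.38,-1.96,0.3,0,0,0],
  [-0.38,-1.96,0,0,0,0],
  [-0.38,-1.96,0,0,0,0],
  [-0.38,-1.96,0,0,0,0],
  [-0.38,-1.96,0.5,0,0,0],
  [0,0,0,0,0,0],
])

```text
clock: 8.05
position: [0.5376, -0.2195, 0.0578]
ee_rot: [-1.995, -1.628, -0.763]
force: [-0.4, -1.1, -2.0]
width: 0.348
```

```bash
python3 - <<'E'
from h import *
import pickle
_,w1=pickle.load(open('w1.pkl','rb'))
for u in((354,194),(508,197),(496,370),(355,368)): print(onz(w1,(u[0]/1.5625,u[1]/1.5625),.022).round(4))
for u in((393,262),(393,342)): print('wr',onz(w1,(u[0]/1.5625,u[1]/1.5625),.01).round(4))
s,w=wrist(); print(s['position'],s['force'],s['width'],R(s['ee_rot']).round(3))
# tip: back-project sleeve mask
for d in outline_of('wrist','stem_tool')[:1]: print(d['p'],d['rect'])
p=s['position']+0
E
```

```text
[ 0.4429 -0.1615  0.022 ]
[ 0.6292 -0.1612  0.022 ]
[ 0.6299 -0.3862  0.022 ]
[ 0.4431 -0.3872  0.022 ]
wr [ 0.491  -0.2461  0.01  ]
wr [ 0.4926 -0.3541  0.01  ]
[ 0.53756758 -0.21950266  0.05781311] [-0.41278457 -1.13868573 -1.9893621 ] 0.34767699560864773 [[ 0.149  0.98   0.133]
 [ 0.729 -0.2    0.654]
 [ 0.668 -0.001 -0.745]]
0.67 [0.2, 94.9, 19.0, 41.4]
```

move_arm([
  [0.6,-2.1,0.3,0,0,4],
  [0.6,-2.1,0,0,0,4],
  [0.6,-2.1,0,0,0,3.5],
  [0.5,-2.1,0,0,0,0],
  [0.5,-2.1,0,0,0,0],
  [0,0,0,0,0,0],
  [0,0,0,0,0,0],
])

```text
clock: 8.85
position: [0.566, -0.3199, 0.0609]
ee_rot: [-1.789, -1.795, -0.688]
force: [-0.5, 0.8, -1.8]
width: 0.347
```

```bash
python3 - <<'E'
from h import *
s=monitor.observe();print(s['position'],s['force'],s['width'],R(s['ee_rot']).round(3))
b=imaging.get_image('side'); a=imaging.get_image('scene')
k=lambda im,x,y:cv2.resize(im['color'][y:y+150,x:x+150,::-1],(400,400),interpolation=2)
cv2.imwrite('pics/s1.png',np.hstack([k(b,215,230),k(a,110,200)]))
E
```

```text
[ 0.56598289 -0.31992811  0.06085764] [-0.54481159  0.7587181  -1.81145212] 0.3468243984982597 [[-0.002  1.    -0.003]
 [ 0.742  0.004  0.67 ]
 [ 0.67  -0.001 -0.742]]
```

View pics/s1.png

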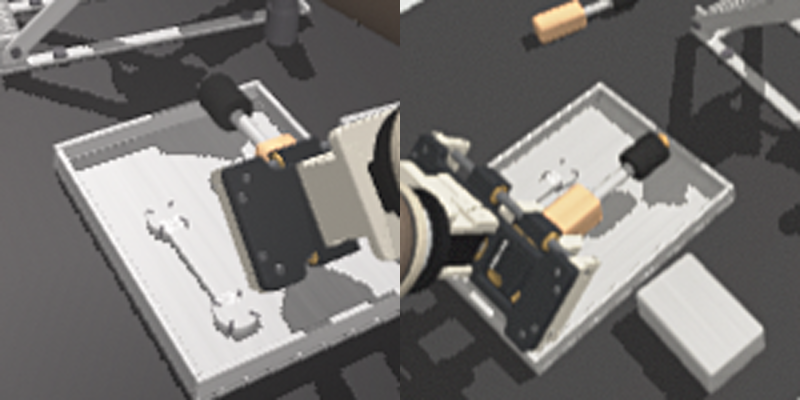

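The tool is level above the tray, clear of the wrench and beside it. Lowering.

move_arm([
  [0,0,-1.2,0,0,0],
  [0,0,-1,0,0,0],
  [0,0,-0.6,0,0,0],
  [0,0,-0.3,0,0,0],
  [0,0,-0.1,0,0,0],
  [0,0,0,0,0,0],
  [0,0,0,0,0,0],
])

```text
clock: 9.65
position: [0.5659, -0.322, 0.0295]
ee_rot: [-1.792, -1.796, -0.687]
force: [0.4, 0.8, -1.2]
width: 0.346
```

move_arm([
  [0,0,-0.2,0,0,0],
  [0,0,-0.1,0,0,0],
  [0,0,-0.1,0,0,0],
  [0,0,0,0,0,0],
  [0,0,0,0,0,0],
])

```text
clock: 10.15
position: [0.5659, -0.3219, 0.0257]
ee_rot: [-1.792, -1.796, -0.688]
force: [-0.1, -0.4, 3.6]
width: 0.347
```

move_arm([
  [0,0,-0.1,0,0,0],
  [0,0,0,0,0,0],
  [0,0,0,0,0,0],
])

```text
clock: 10.45
position: [0.5659, -0.3219, 0.0253]
ee_rot: [-1.792, -1.796, -0.688]
force: [-0.9, -1.6, 8.5]
width: 0.348
```

```bash
python3 - <<'E'
from h import *
s=monitor.observe();print(s['position'],s['force'],s['ft_torque'])
E
```

```text
[ 0.5659192  -0.32187841  0.02531636] [-0.87662401 -1.6338289   8.46843709] [0.07175596 0.20155067 0.26437638]
```

move_arm([
  [0,0,0,0,0,0],
  [0,0,0,0,0,0],
  [0,0,0,0,0,0],
], grip=0.52)

```text
clock: 10.75
position: [0.5664, -0.3213, 0.0255]
ee_rot: [-1.791, -1.796, -0.689]
force: [1.4, -0.9, 7.6]
width: 0.508
```

move_arm([
  [0,-0.7,0.8,0,0,0],
  [0,-1.4,1.6,0,0,0],
  [0,-2,2.4,0,0,0],
  [0,-2,3,0,0,0],
  [0,0,4.5,0,0,0],
  [0,0,4.5,-5,0,0],
  [0,0,4,-5,0,0],
])

```text
clock: 11.45
position: [0.5653, -0.3843, 0.2336]
ee_rot: [-1.908, -1.906, -0.542]
force: [0.4, -0.4, 0.1]
width: 0.52
```

```bash
python3 - <<'E'
from h import *
s,w=wrist();print(s['position'],s['force'],s['joints'].round(2),s['width']); a=imaging.get_image('side')
k=lambda im,x,y:cv2.resize(im['color'][y:y+150,x:x+150,::-1],(400,400),interpolation=2)
cv2.imwrite('pics/s2.png',np.hstack([k(a,215,230),cv2.resize(w['color'][:300,100:400,::-1],(400,400))]))
for d in outline_of('wrist','stem_tool')[:1]:
  b=mr(d);print(d['p'],[onz(w,p,.03)[:2].round(3).tolist() for p in b])
E
```

```text
[ 0.56526944 -0.38431512  0.23363148] [ 0.43219133 -0.41282646  0.08195403] [ 0.92  0.82 -0.43  1.08 -0.15  1.6   0.59] 0.519966483272971
0.95 [[0.547, -0.19], [0.582, -0.189], [0.583, -0.346], [0.553, -0.346]]
```

View pics/s2.png

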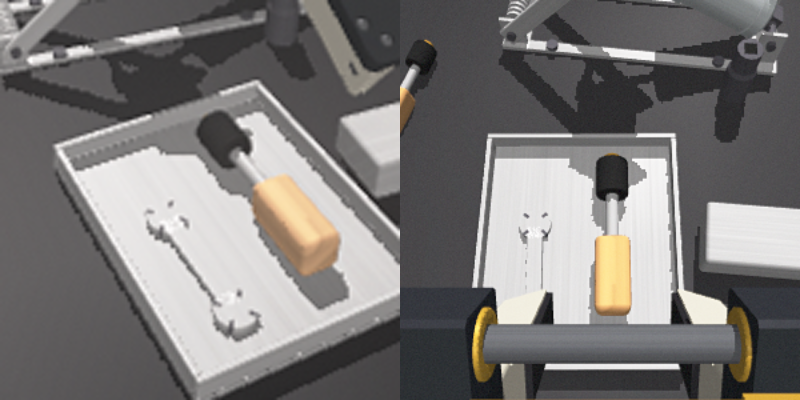

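The tool lies flat and lengthways in the tray, about 40 mm clear of the wrench and with no contact with the walls. Now the pedal: I'll close the fingers, bring the gripper upright, lean it 8° and hover over the pad.

move_arm([
  [0,2,4,-8,0,0],
  [0.3,4,3,-8,0,0],
  [0.3,4.7,0,-8,0,0],
  [0.3,4.7,0,-8,0,0],
  [0.3,4.7,0,0,0,-7],
  [0.3,4.7,0,0,-8,0],
  [0.3,4.7,0,0,0,0],
  [0.3,4.7,0,0,0,0],
], grip=0, force=20)

```text
clock: 12.4
position: [0.5849, -0.0401, 0.3012]
ee_rot: [2.283, 2.019, 0.154]
force: [1.6, 0.1, -0.1]
width: 0.004
```

move_arm([
  [0.4,3.6,0,0,0,0],
  [0,0,0,0,0,0],
  [0,0,0,0,0,0],
])

```text
clock: 12.7
position: [0.5904, -0.0047, 0.3012]
ee_rot: [2.28, 2.022, 0.155]
force: [-0.3, -1.6, 0.7]
width: 0.004
```

```bash
python3 - <<'E'
from h import *
s=monitor.observe();print(s['position'],s['force'],s['joints'].round(2),s['width'],R(s['ee_rot']).round(3))
E
```

```text
[ 0.5903822  -0.00468156  0.30124628] [-0.34416307 -1.63693032  0.7424713 ] [ 0.25  0.3  -0.45  1.67  0.17  1.07 -0.36] 0.004248726903023979 [[ 0.118  0.984  0.135]
 [ 0.993 -0.119  0.   ]
 [ 0.016  0.134 -0.991]]
```

move_arm([
  [0,0.3,-3.5,0,0,0],
  [0,0,-3.5,0,0,0],
  [0,0,-1.8,0,0,0],
  [0,0,-0.4,0,0,0],
  [0,0,0,0,0,0],
  [0,0,0,0,0,0],
])

```text
clock: 13.3
position: [0.5914, -0.0027, 0.2112]
ee_rot: [2.281, 2.018, 0.159]
force: [-0.3, -0.3, -0.1]
width: 0.004
```

move_arm([
  [0,0,-0.2,0,0,0],
  [0,0,-0.2,0,0,0],
  [0,0,-0.2,0,0,0],
  [0,0,0,0,0,0],
  [0,0,0,0,0,0],
])

```text
clock: 13.8
position: [0.592, -0.002, 0.2057]
ee_rot: [2.279, 2.018, 0.161]
force: [0.2, -0.6, 7.8]
width: 0.006
```

Contact at 7.8 N, which is the spring preload. I'll follow the pedal arc down.

move_arm([
  [0.61,-0.07,-0.53,0,0,0],
  [0.61,-0.07,-0.54,0,0,0],
  [0.57,-0.07,-0.58,0,0,0],
  [0.57,-0.07,-0.59,0,0,0],
  [0.52,-0.06,-0.62,0,0,0],
  [0.52,-0.06,-0.63,0,0,0],
  [0.47,-0.06,-0.66,0,0,0],
  [0.47,-0.05,-0.67,0,0,0],
])

```text
clock: 14.6
position: [0.635, -0.0073, 0.1569]
ee_rot: [2.28, 2.018, 0.159]
force: [-2.6, -1.5, 8.6]
width: 0.006
```

move_arm([
  [0.42,-0.05,-0.7,0,0,0],
  [0.42,-0.05,-0.7,0,0,0],
  [0.36,-0.04,-0.73,0,0,0],
  [0.36,-0.04,-0.73,0,0,0],
  [0.3,-0.04,-0.76,0,0,0],
  [0.3,-0.03,-0.76,0,0,0],
  [0.24,-0.03,-0.74,0,0,0],
  [0,0,0,0,0,0],
])

```text
clock: 15.4
position: [0.6594, -0.0102, 0.1055]
ee_rot: [2.28, 2.018, 0.159]
force: [-2.5, -1.0, 10.8]
width: 0.006
```

move_arm([
  [0.2,-0.03,-0.6,0,0,0],
  [0,0,-0.2,0,0,0],
  [0,0,0,0,0,0],
  [0,0,0,0,0,0],
])

```text
clock: 15.8
position: [0.6616, -0.0104, 0.0986]
ee_rot: [2.279, 2.017, 0.161]
force: [-1.7, -1.1, 10.6]
width: 0.004
```

move_arm([
  [0,0,-0.2,0,0,0],
  [0,0,-0.2,0,0,0],
  [0,0,0,0,0,0],
  [0,0,0,0,0,0],
])

```text
clock: 16.2
position: [0.6623, -0.0105, 0.0959]
ee_rot: [2.278, 2.016, 0.163]
force: [-3.9, -2.1, 18.9]
width: 0.005
```

move_arm([
  [0,0,-0.2,0,0,0],
  [0,0,0,0,0,0],
  [0,0,0,0,0,0],
  [0,0,0,0,0,0],
  [0,0,0,0,0,0],
  [0,0,0,0,0,0],
])

```text
clock: 16.8
position: [0.6625, -0.0105, 0.0953]
ee_rot: [2.277, 2.016, 0.163]
force: [-10.3, -2.9, 33.3]
width: 0.004
```

```bash
python3 - <<'E'
from h import *
s=monitor.observe();b=imaging.get_image('side');a=imaging.get_image('scene');print(s['position'],s['force'])
k=lambda im,x,y:cv2.resize(im['color'][y:y+150,x:x+150,::-1],(400,400),interpolation=2)
cv2.imwrite('pics/s3.png',np.hstack([k(b,190,140),k(a,200,150)]))
E
```

```text
[ 0.66249401 -0.0104986   0.09530413] [-10.34688201  -2.85303161  33.2892561 ]
```

View pics/s3.png

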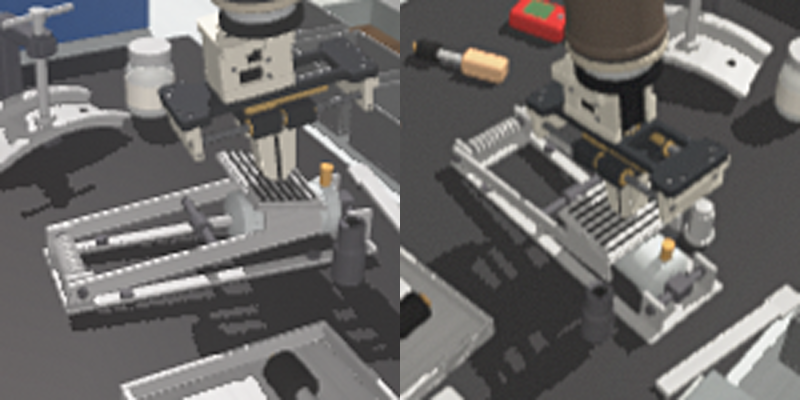

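At the stop: 33 N and barely any further travel, and the pedal is level in both views. It has been held for about a second. I'll ease it back up along the same arc.

move_arm([
  [0,0,0.4,0,0,0],
  [0,0,0.4,0,0,0],
  [-0.2,0.03,0.6,0,0,0],
  [-0.24,0.03,0.74,0,0,0],
  [-0.3,0.03,0.76,0,0,0],
  [-0.3,0.04,0.76,0,0,0],
  [-0.36,0.04,0.73,0,0,0],
  [-0.36,0.04,0.73,0,0,0],
])

```text
clock: 17.7
position: [0.6432, -0.0082, 0.1437]
ee_rot: [2.279, 2.018, 0.159]
force: [-2.5, -1.4, 8.7]
width: 0.005
```

move_arm([
  [-0.42,0.05,0.7,0,0,0],
  [-0.42,0.05,0.7,0,0,0],
  [-0.47,0.05,0.67,0,0,0],
  [-0.47,0.06,0.66,0,0,0],
  [-0.52,0.06,0.63,0,0,0],
  [-0.52,0.06,0.62,0,0,0],
])

```text
clock: 18.3
position: [0.6152, -0.0047, 0.1835]
ee_rot: [2.279, 2.018, 0.16]
force: [-0.5, -0.8, 7.3]
width: 0.005
```

move_arm([
  [-0.57,0.07,0.59,0,0,0],
  [-0.57,0.07,0.58,0,0,0],
  [-0.4,0.05,0.35,0,0,0],
  [-0.4,0.05,0.35,0,0,0],
  [-0.3,0.03,0.25,0,0,0],
  [-0.12,0.01,0.12,0,0,0],
  [0,0,0,0,0,0],
])

```text
clock: 19.0
position: [0.5919, -0.0019, 0.206]
ee_rot: [2.279, 2.018, 0.161]
force: [0.6, -1.4, 9.2]
width: 0.007
```

Now ease up until the force vanishes, which means the pedal is against its upper stop.

move_arm([
  [0,0,0.1,0,0,0],
  [0,0,0.1,0,0,0],
  [0,0,0,0,0,0],
  [0,0,0,0,0,0],
])

```text
clock: 19.4
position: [0.5911, -0.0018, 0.2067]
ee_rot: [2.28, 2.019, 0.159]
force: [0.6, 0.0, 5.5]
width: 0.003
```

move_arm([
  [0,0,0.1,0,0,0],
  [0,0,0.1,0,0,0],
  [0,0,0.1,0,0,0],
  [0,0,0,0,0,0],
  [0,0,0,0,0,0],
  [0,0,0,0,0,0],
])

```text
clock: 20.0
position: [0.5906, -0.0019, 0.2089]
ee_rot: [2.281, 2.02, 0.157]
force: [0.5, 0.3, -0.3]
width: 0.007
```

The pedal is fully up, with zero force and 3 mm clear. Second stroke.

move_arm([
  [0,0,-0.25,0,0,0],
  [0,0,-0.25,0,0,0],
  [0.61,-0.07,-0.53,0,0,0],
  [0.61,-0.07,-0.54,0,0,0],
  [0.57,-0.07,-0.58,0,0,0],
  [0.57,-0.07,-0.59,0,0,0],
  [0.52,-0.06,-0.62,0,0,0],
  [0.52,-0.06,-0.63,0,0,0],
])

```text
clock: 20.8
position: [0.6255, -0.006, 0.1698]
ee_rot: [2.28, 2.019, 0.159]
force: [-2.3, -0.4, 7.3]
width: 0.003
```

move_arm([
  [0.47,-0.06,-0.66,0,0,0],
  [0.47,-0.05,-0.67,0,0,0],
  [0.42,-0.05,-0.7,0,0,0],
  [0.42,-0.05,-0.7,0,0,0],
  [0.36,-0.04,-0.73,0,0,0],
  [0.36,-0.04,-0.73,0,0,0],
  [0.3,-0.04,-0.76,0,0,0],
  [0.3,-0.03,-0.76,0,0,0],
])

```text
clock: 21.6
position: [0.6565, -0.0098, 0.1128]
ee_rot: [2.28, 2.018, 0.159]
force: [-3.2, -0.7, 9.6]
width: 0.004
```

move_arm([
  [0.24,-0.03,-0.74,0,0,0],
  [0.2,-0.03,-0.6,0,0,0],
  [0,0,-0.3,0,0,0],
  [0,0,-0.3,0,0,0],
  [0,0,-0.2,0,0,0],
  [0,0,0,0,0,0],
  [0,0,0,0,0,0],
])

```text
clock: 22.3
position: [0.6619, -0.0104, 0.0952]
ee_rot: [2.278, 2.016, 0.162]
force: [-12.5, -2.8, 38.2]
width: 0.006
```

At the stop again: 38 N at z 0.0952. I'll hold, then ease it up.

move_arm([
  [0,0,0,0,0,0],
  [0,0,0,0,0,0],
  [0,0,0,0,0,0],
  [0,0,0,0,0,0],
  [0,0,0,0,0,0],
  [0,0,0,0,0,0],
  [0,0,0,0,0,0],
])

```text
clock: 23.0
position: [0.6619, -0.0104, 0.0952]
ee_rot: [2.278, 2.016, 0.162]
force: [-13.0, -1.7, 38.7]
width: 0.009
```

move_arm([
  [0,0,0.4,0,0,0],
  [0,0,0.4,0,0,0],
  [-0.2,0.03,0.6,0,0,0],
  [-0.24,0.03,0.74,0,0,0],
  [-0.3,0.03,0.76,0,0,0],
  [-0.3,0.04,0.76,0,0,0],
  [-0.36,0.04,0.73,0,0,0],
  [-0.36,0.04,0.73,0,0,0],
])

```text
clock: 23.8
position: [0.6428, -0.0081, 0.1431]
ee_rot: [2.28, 2.019, 0.159]
force: [-3.4, -0.7, 7.5]
width: 0.005
```

move_arm([
  [-0.42,0.05,0.7,0,0,0],
  [-0.42,0.05,0.7,0,0,0],
  [-0.47,0.05,0.67,0,0,0],
  [-0.47,0.06,0.66,0,0,0],
  [-0.52,0.06,0.63,0,0,0],
  [-0.52,0.06,0.62,0,0,0],
])

```text
clock: 24.4
position: [0.6148, -0.0047, 0.1829]
ee_rot: [2.28, 2.019, 0.159]
force: [-0.5, -1.0, 7.2]
width: 0.001
```

move_arm([
  [-0.57,0.07,0.59,0,0,0],
  [-0.57,0.07,0.58,0,0,0],
  [-0.4,0.05,0.35,0,0,0],
  [-0.4,0.05,0.35,0,0,0],
  [-0.3,0.03,0.25,0,0,0],
  [-0.12,0.01,0.12,0,0,0],
  [0,0,0,0,0,0],
])

```text
clock: 25.1
position: [0.5917, -0.0019, 0.2054]
ee_rot: [2.279, 2.018, 0.161]
force: [0.5, 0.2, 7.4]
width: 0.005
```

move_arm([
  [0,0,0.1,0,0,0],
  [0,0,0.1,0,0,0],
  [0,0,0.1,0,0,0],
  [0,0,0.1,0,0,0],
  [0,0,0.1,0,0,0],
  [0,0,0,0,0,0],
  [0,0,0,0,0,0],
])

```text
clock: 25.8
position: [0.5906, -0.0019, 0.209]
ee_rot: [2.281, 2.02, 0.157]
force: [-0.2, 0.6, -0.4]
width: 0.003
```

Pedal up and force zero. I'll retract and do a last check.

move_arm([
  [0,0,1,0,0,0],
  [0,0,3,0,0,0],
  [0,0,4,0,0,0],
  [0,0,4,0,0,0],
  [-2,0,3,0,0,0],
  [0,0,0,0,0,0],
  [0,0,0,0,0,0],
])

```text
clock: 26.5
position: [0.5707, -0.0019, 0.3604]
ee_rot: [2.279, 2.019, 0.159]
force: [0.1, 0.5, -0.5]
width: 0.003
```

```bash
python3 - <<'E'
from h import *
b=imaging.get_image('side');s=monitor.observe();print(s['position'],s['force'])
save(b,'fin.png',(100,120,300,225),2.66)
for t in('stem_tool','spoke_wrench','socket','wheel_nut','gauge'):
  for d in outline_of('side',t)[:3]: print(t,round(d['p'],2),d['rect'])
E
```

```text
[ 0.5704484  -0.00207391  0.35906433] [-0.23997135 -0.20347491 -0.09296935]
stem_tool 0.76 [288.5, 269.7, 55.7, 63.2]
stem_tool 0.65 [173.6, 260.4, 17.2, 47.3]
stem_tool 0.62 [132.7, 225.0, 45.4, 28.6]
spoke_wrench 0.66 [270.7, 305.5, 41.9, 49.4]
socket 0.73 [316.2, 220.0, 10.4, 28.4]
socket 0.73 [139.5, 199.2, 43.1, 24.3]
gauge 0.97 [137.7, 199.9, 45.3, 24.3]
gauge 0.49 [209.5, 155.6, 120.6, 102.2]
gauge 0.28 [176.2, 144.5, 61.1, 59.3]
```

View pics/fin.png

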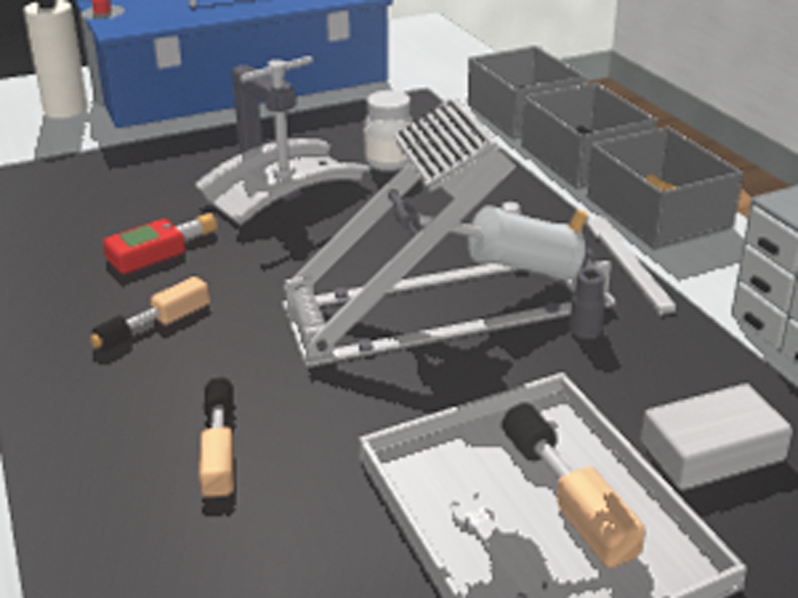

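The pedal is up at (450,140), the tool lies in the tray at (575,480), and the other things haven't moved. Handing in.

```bash
python3 -c "
from cell import workorder
print(workorder.sign_off())"
```

```text
the job is handed in; nothing more can be done
None
```

The job is done and handed in at about 26.5 s on the robot's clock. `sign_off` reports no verdict.

- **Stem tool:** I drew it out of the pump frame by its handle and laid it flat and lengthways on the tray floor, about 40 mm clear of the spoke wrench. My first grip was too near the handle's end, so I regripped deeper before pulling. When I opened the fingers they still read about 7.6 N, probably because the fingertips were resting on the tray floor. The tool may have settled by about a millimetre as it was released.
- **Pump:** I made two full strokes with closed fingers. At the bottom stop the vertical force was 33 N and then 38 N, and I held each for roughly 0.7 s or more. Each time I eased the pedal back along its arc until the force dropped to zero.
- **Last checks:** The final side view shows the pedal up, the tool in the tray beside the wrench, the clamp untouched, and the other things it shows where they were. The robot was touching nothing. The detector did not report the wheel nut in that last view, and I saw only its top behind the barrel. No check contradicted another.

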